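Load the frame warmer

TASK

Put this spectacle frame on to warm: lift the brass tray by its black handle and carry it level, with the frame lying in it, over to the frame warmer, and set it down gently so that it sits flat on the heating plate inside the raised lip, then let go of it. Then turn the warmer's dial clockwise until its white pointer stands at the red dot. Do not disturb the lens blank, the ruler, the spray bottle or the screwdriver on the bench.

Things in the scene. Friction and masses are not known exactly. Their poses are not given: they have to be found in the camera images.
- tray: Open rectangular brass tray, loose, 0.3 to 0.5 kg, 100 mm (its x) by 180 mm (its y), walls 25 mm high and 3 mm thick, floor 3 mm. A rigid handle arches over its middle: brass straps on the long sides (outside, 106 mm over all) carry a straight black grip bar along x. Origin: centre of its underside; z up. It starts flat on the bench.
- tray_handle (a point): Centre of the tray's black grip bar, 83 mm above the tray's underside. The bar is 100 mm long (along x, which is the tray's x), 16 mm wide (along y, the tray's long direction) and 20 mm high; z up.
- frame: Black acetate spectacle frame, folded, lying loose in the tray under the handle, its front upward: 44 mm (x) by 140 mm (y) by 33 mm high, about 30 g. Origin: centre of its underside (on the tray floor); z up.
- plate (a point): Centre of the top of the warmer's dark heating plate, 74 mm above the bench; z up. An aluminium lip stands 8 mm above the plate all round and encloses 112 mm (x) by 192 mm (y): the tray goes in with its long side along y, either way round, 6 mm to spare on each side.
- dial_grip (a point): Point on the axis of the warmer's dial at the height to grip, 101 mm above the bench, 170 mm on the -y side of the plate's centre. The dial: black skirt 56 mm across, 8 mm high, with an upright bar 50 mm long, 14 mm wide, its top 11 mm above this point. This frame turns with the dial: the bar runs along x, the white pointer line points to -x; z up.
- dial (a joint): Turn of the dial in rad, growing clockwise as seen from above, 0 to 3.9. At 0 the pointer points to the warmer's -x (the -x of plate); at 1.30 it points at the red dot on the panel. It starts between 0 and 0.6, turns against a light friction (0.05 N m) and stays where it is left.
- lens_blank: Loose grey plastic lens blank, a disc 71 mm across and 12 mm thick lying on the bench in the middle; origin at the centre of its underside. Not to be disturbed.
- ruler: Loose chrome pupil-distance ruler, 160 mm (x) by 26 by 4 mm, lying flat on the bench in the middle; origin at the centre of its underside. Not to be disturbed.
- spray: Loose blue lens-cleaner spray bottle standing on the bench towards the back, in front of a fixed cast-iron vise (95 mm tall), 44 mm across, 120 mm tall; origin at the centre of its underside. Not to be disturbed.
- screwdriver: Loose screwdriver, 150 mm long, lying at the back of the bench; origin near its middle on the underside. Not to be disturbed.
- warmer: The frame warmer, a fixed white box 220 mm (x) by 320 mm (y), its top 70 mm above the bench, on it the heating plate (towards +y) and a grey panel with the dial (towards -y). Origin: centre of its underside, on the bench; z up.
Not all that is in view belongs to the job. Of the things like the tray, leave any that is purple; of the rest the smaller one is meant.

How it is judged:
By the outcome, as a careful person would: the job done as asked, in the order asked, and still so for the second after the job is handed in, with the robot touching nothing.
It also fails if it takes over 64 s, if anything falls off the work surface, if the arm or the gripper's body presses on something with over 40 N, if the wrist force passes 120 N, or if a joint passes its speed limit or range.

ROBOT

A 6-joint arm with a two-finger parallel gripper is mounted at the origin on the work surface. World frame = base frame: x ahead of the robot, y to its left, z up, the work surface at z = 0. Lengths are in mm, angles in rad, forces in N, time in s.
With the tool pointing down it reaches from about 275 to 1000 mm from the base axis. Payload 8.4 kg.
Tool frame: the origin (TCP) lies midway between the tips of the shut fingers; the grasp point (between the pads) lies 19 mm behind it; y points along the fingers, z is the direction in which the jaws open and shut, and the axes are right-handed (so a half turn about y gives the same grasp; the last joint's range is limited). The gripper opens to 85 mm and grips with 20 to 120 N. Pads are 22 mm wide; open, the fingers measure 114 mm over their backs; the gripper's body (76 mm by 85 mm) begins 54 mm behind the grasp point. The pads swing forward as they close: fully open they stand 13 mm farther back than shut.
Start: joints at [-1.124, 0.353, 1.633, -0, 1.155, -0.002], TCP at [271.177, -563.108, 231.281] pointing down, gripper open.
Joint ranges: [-2.63, 2.63], [-0.92, 2.1], [0.06, 2.66], [-1.3, 4.44], [0, 2.69], [-3.02, 3.02]. Speed limits (rad/s): [2.22, 2.22, 2.79, 3.14, 3.14, 3.14].

INTERFACE

Orientations are given as [roll, pitch, yaw] about the fixed x, y, z axes, in that order (R = Rz(yaw) Ry(pitch) Rx(roll)).
In Python, from rig import r, imaging gives the robot as it stands. The module is installed in compiled form; this text tells all that it offers.
- The arm moves only by the tool send_rows, never from a script. Its argument "series" is a list of rows, each a list of 6 numbers: the shift along the tool's x, y, z in m, then the turn, a rotation vector about the tool's x, y, z in degrees. In form: [[dx, dy, dz, ax, ay, az], ...]. A call has 1 to 8 rows; each row shifts and turns the commanded pose from where the row before left it, along the tool's axes as they then stand; what a row does not reach is not made up. A row lasts 1/10 s, in which the tool goes at most 50 mm and 8.59 degrees, less where a joint would pass 70% of its speed; a pose out of reach is approached as far as the arm can. A call is refused whole if a number of a shift passes 0.05 or a number of a turn 8.59, either way. A call with a gripper value outside its range is refused whole. "gripper" is the opening, from 0 (shut) to 1 (fully open), set as the call begins (left out, the last holds). The fingers move at their own pace and stop on an object; "squeeze" is the grip in N (left out, the last holds). Time passes only in rows, so rows that do not move let the fingers close. It gives the time, the measured TCP pose, the force and the opening at its end, in the units of the state.
- r.sense(): the state, without advancing time (a new reading comes with each control period).
- imaging.grab_frame(name): name is "scene" or "top"; returns a dict with "frame" (384x512x3 uint8, red, green, blue), "depth" (384x512 float32, mm along the optical axis (not along the pixel's ray), 0 where there is no reading), "intrinsics" (3x3 intrinsics, pixels), "distortion" ([k1, k2, p1, p2, k3] as OpenCV has them; the pictures are not rectified), "origin" and "rotation" of the camera in the world. Camera axes: x right, y down, z forward; pixel columns grow to the right and rows downward; lengths in mm; the calibration is good to about 2 mm. A picture is of the moment at which its call begins.
- r.sign_off(): hands the job in, once; it reports no verdict.
The state is a dict: "clock": time; "qpos": joint angles; "qvel": joint speeds; "joint_efforts": joint torques, N m; "eef_pos": TCP position; "tcp_rot": TCP orientation; "contact_force": force on the tool from outside, world axes, zero at the start; "wrist_torque": the same for the moment, N m; "opening": opening from 0.0 (shut) to 1.0 (fully open).
Only numpy, scipy, OpenCV 4.12 (cv2) and the standard library are available. Lean on these libraries where they do the work, as an engineer would, in place of code of your own. Each camera call takes 0.05 s, during which the arm holds its last target.

## Working session

There is one attempt and no reset: what is moved stays moved. The work goes in short steps, Python scripts to look and compute and a tool call to move; the robot and the scene stay as the last step left them, time stands still between calls to the robot, and variables do not carry over. Pictures are saved under pics/ and viewed, and the job is handed in when it is done.

Besides the shell and the picture viewer there is one more tool, called after "Emit:" in YAML: its name, and indented under it one key for each argument. send_rows: Moves the arm, as the interface text tells. Its arguments: {"type":"object","properties":{"series":{"type":"array","items":{"type":"array","items":{"type":"number"}}},"gripper":{"type":"number"},"squeeze":{"type":"number"}},"required":["series"]}

```bash
mkdir -p pics; cat > h.py <<'E'
from rig import r, imaging
import numpy as np, cv2, pickle
def grab(n,save=None):
    d=imaging.grab_frame(n)
    if save: cv2.imwrite('pics/'+save,cv2.cvtColor(d['frame'],cv2.COLOR_RGB2BGR)); pickle.dump(d,open('pics/'+save[:-4]+'.pkl','wb'))
    return d
def load(s): return pickle.load(open('pics/'+s+'.pkl','rb'))
def rays(d,uv):
    uv=np.asarray(uv,float).reshape(-1,1,2)
    n=cv2.undistortPoints(uv,np.array(d['intrinsics'],float),np.array(d['distortion'],float)).reshape(-1,2)
    return np.c_[n,np.ones(len(n))]
def onplane(d,uv,z):
    v=rays(d,uv)@np.array(d['rotation']).T; o=np.array(d['origin'],float)
    return o+v*((z-o[2])/v[:,2])[:,None]
def pts(d):
    D=d['depth'];vv,uu=np.mgrid[:D.shape[0],:D.shape[1]]
    v=rays(d,np.c_[uu.ravel(),vv.ravel()])
    P=(v*D.ravel()[:,None])@np.array(d['rotation']).T+np.array(d['origin'])
    P[D.ravel()==0]=np.nan
    return P.reshape(*D.shape,3)
E
python3 - <<'E'
from h import *
print(r.sense())
for n in('scene','top'):
    d=grab(n,n+'0.png'); print(n,d['origin'],d['rotation'],d['intrinsics'],d['distortion'])
E
```

```text
{'clock': 0.0, 'qpos': array([-1.12440138e+00,  3.53654115e-01,  1.63415303e+00,  2.58379862e-05,
        1.15521783e+00, -2.38419230e-03]), 'qvel': array([ 0.00177244,  0.00126832, -0.0008594 , -0.00098492,  0.00101265,
        0.00108793]), 'joint_efforts': array([-3.91579979e-04, -6.05250192e+01, -3.42054820e+01, -6.66104347e-05,
        9.50532267e-03, -8.58597332e-06]), 'eef_pos': array([ 270.96914709, -562.65758756,  230.5498835 ]), 'tcp_rot': array([-1.57222858e+00,  2.70386091e-05, -2.69282398e+00]), 'contact_force': array([ 0.46465361,  0.06426687, -0.24829347]), 'wrist_torque': array([0.01569355, 0.0343638 , 0.03338307]), 'opening': 0.9998031326265688}
scene [1119.03034843 -348.5688152  1100.91247165] [-2.59605002  0.01265911  1.14374377] [[421.88893102   0.         256.32190701]
 [  0.         421.88893102 191.85961942]
 [  0.           0.           1.        ]] [-0.10679785  0.          0.          0.          0.        ]
top [ 461.89746209  -96.53632975 1210.96444942] [-3.06226068e+00  1.65398795e-03 -1.58263438e+00] [[397.11769821   0.         251.63018857]
 [  0.         397.11769821 192.56408526]
 [  0.           0.           1.        ]] [-0.01392139  0.          0.          0.          0.        ]
```

```bash
python3 - <<'E'
s=open('h.py').read()
s=s.replace("def grab(n","from scipy.spatial.transform import Rotation as Ro\ndef grab(n",1).replace("d=imaging.grab_frame(n)","d=imaging.grab_frame(n); d['rotation']=Ro.from_euler('xyz',d['rotation']).as_matrix()").replace("return pickle.load(open('pics/'+s+'.pkl','rb'))","d=pickle.load(open('pics/'+s+'.pkl','rb')); R=np.array(d['rotation']); d['rotation']=R if R.ndim==2 else Ro.from_euler('xyz',R).as_matrix(); return d")
open('h.py','w').write(s)
E
python3 - <<'E'
from h import *
d=load('top0');P=pts(d)
print(P[::60,::80,2].round())
d=load('scene0');P=pts(d)
print(P[::60,::80,2].round())
E
```

```text
[[-240. -254. -261. -265. -269. -275. -285.]
 [-757. -749. -747. -753. -748. -744. -753.]
 [   2.   52.   -1.    4.    2.   -1.   -2.]
 [   1.   67.   63.    3.   91.   91.  167.]
 [   0.   69.   68.    2.   -1.   -3.  160.]
 [  -0.    2.    2.   -1.   -3.   -3.  402.]
 [  -3.   -1.  307.   13.    0.   -5.  642.]]
[[ 619. -106. -753.  446.   nan  125. -549.]
 [ 575. -444.   -3.   93.   -3.    4.   63.]
 [  -0.    1.    2.   -3.   66.   70.   -4.]
 [ 282.    0.    4.   -1.   -1.    0.   78.]
 [ 296.   -1.   -2.    1.   -1.   -3.    2.]
 [ 118.   -4.   -1.   -6.   -3. -754. -755.]
 [  -0.   65.   -0.   -0. -752. -745. -750.]]
```

View pics/top0.png

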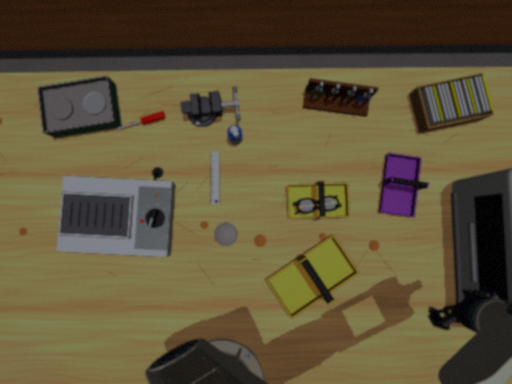

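View pics/scene0.png

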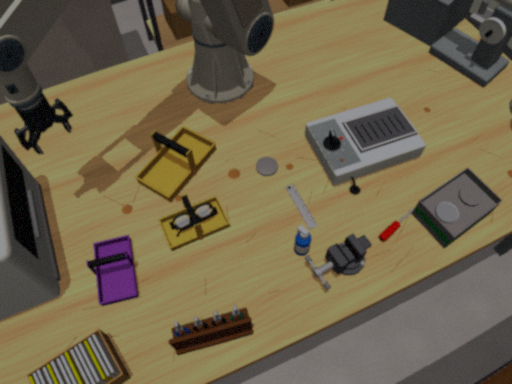

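```bash
python3 - <<'E'
from h import *
d=load('top0')
b=cv2.cvtColor(d['frame'],cv2.COLOR_RGB2BGR)
a=cv2.resize(b[160:270,50:180],None,fx=5,fy=5,interpolation=cv2.INTER_CUBIC)
cv2.imwrite('pics/c1.png',cv2.convertScaleAbs(a,alpha=1.3))
a=cv2.resize(b[170:235,270:365],None,fx=7,fy=7,interpolation=cv2.INTER_CUBIC)
cv2.imwrite('pics/c2.png',cv2.convertScaleAbs(a,alpha=1.3))
P=pts(d)
hsv=cv2.cvtColor(d['frame'],cv2.COLOR_RGB2HSV)
print(hsv[190,295],hsv[215,300],hsv[225,250],hsv[280,300])
E
```

```text
[ 31 156 132] [ 28 162 121] [ 24 108 127] [ 31 167 130]
```

View pics/c1.png

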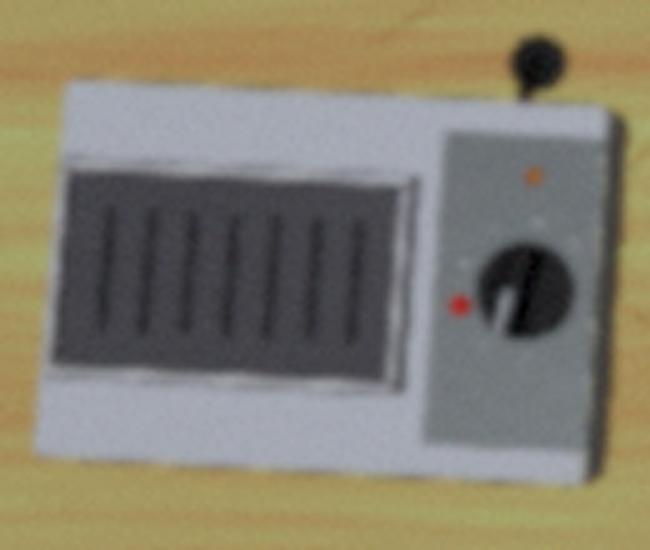

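View pics/c2.png

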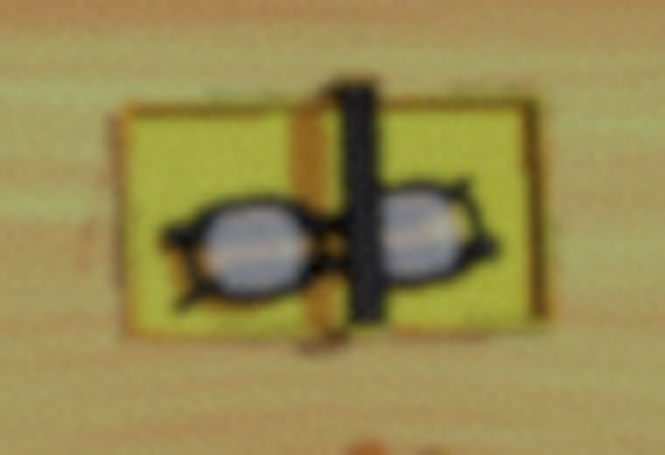

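```bash
cat > meas.py <<'E'
from h import *
def rect(m,d,z,name):
    cs,_=cv2.findContours(m.astype(np.uint8),cv2.RETR_EXTERNAL,cv2.CHAIN_APPROX_NONE)
    c=max(cs,key=cv2.contourArea)
    p=onplane(d,c.reshape(-1,2),z)[:,:2].astype(np.float32)
    (cx,cy),(w,h),a=cv2.minAreaRect(p)
    print(name,'c',round(cx,1),round(cy,1),'wh',round(w,1),round(h,1),'ang',round(a,2), 'z',z)
    return c
def roi(sh,x0,x1,y0,y1):
    m=np.zeros(sh[:2],bool); m[y0:y1,x0:x1]=1; return m
E
python3 - <<'E'
from meas import *
for n,R1,R2 in (('top0',(270,365,165,235),(50,180,160,270)),('scene0',(150,240,190,255),(300,430,90,190))):
    d=load(n);f=d['frame'];P=pts(d);hsv=cv2.cvtColor(f,cv2.COLOR_RGB2HSV).astype(int);z=P[...,2]
    H,S,V=[hsv[...,i] for i in range(3)]
    r1=roi(f.shape,*R1); r2=roi(f.shape,*R2)
    print(n)
    bar=r1&(V<70)&(z>70); rect(bar,d,93,'bar'); q=P[bar]; print('bar pts',bar.sum(),np.nanmean(q,0), 'zmed',np.nanmedian(q[:,2]))
    tray=r1&(H>=27)&(H<=40)&(S>130); tray=cv2.morphologyEx(tray.astype(np.uint8),cv2.MORPH_CLOSE,np.ones((9,9))); rect(tray,d,0,'tray z0');rect(tray,d,25,'tray z25')
    box=r2&(S<60)&(V>90); box=cv2.morphologyEx(box.astype(np.uint8),cv2.MORPH_CLOSE,np.ones((15,15))); rect(box,d,70,'box')
    pl=r2&(V<110)&(S<60); pl=cv2.morphologyEx(pl.astype(np.uint8),cv2.MORPH_OPEN,np.ones((5,5))); rect(pl,d,74,'plate')
    blk=r2&(V<50)
    k,l,st,c=cv2.connectedComponentsWithStats(blk.astype(np.uint8))
    for i in range(1,k):
        if st[i,4]>20: print('dark',st[i],c[i].round(1),onplane(d,c[i],105).round(1),np.nanmedian(z[l==i]))
    red=r2&((H<6)|(H>174))&(S>150); ys,xs=np.nonzero(red); print('red',xs.mean(),ys.mean(),len(xs),onplane(d,[xs.mean(),ys.mean()],72))
    print(hsv[R2[2]+56,R2[0]+40] )
E
```

```text
top0
bar c 530.7 -291.9 wh 96.7 17.1 ang 2.65 z 93
bar pts 192 [ 531.23274152 -292.15085166   91.82110111] zmed 92.06604475779011
tray z0 c 532.3 -297.8 wh 103.1 183.8 ang 0.87 z 0
tray z25 c 530.8 -293.6 wh 100.9 180.0 ang 0.87 z 25
box c 491.1 302.0 wh 318.8 220.9 ang 86.34 z 70
plate c 495.1 350.8 wh 207.3 119.0 ang 87.33 z 74
dark [153 168   9  11  72] [157.  172.4] [[609.7 169.4 105. ]] 2.5194937180257284
dark [ 69 201   5  25  70] [ 70.7 213.2] [[498. 410. 105.]] 74.45060832319018
dark [ 77 202   5  25  74] [ 79.  213.9] [[496.  386.7 105. ]] 73.80471438296729
dark [ 85 202   5  25  70] [ 87.3 214.2] [[494.7 363.4 105. ]] 73.51953460025015
dark [ 93 203   5  25  69] [ 95.5 215.4] [[491.3 340.3 105. ]] 74.42375727369972
dark [102 203   5  25  69] [103.8 215.5] [[490.6 317.1 105. ]] 73.66654173762151
dark [111 204   4  24  64] [112.4 215.2] [[491.2 293.2 105. ]] 73.60451561369939
dark [119 204   4  25  65] [120.6 216.3] [[487.9 270.2 105. ]] 73.60363756466973
dark [146 209  18  18 235] [155.1 217.3] [[484.1 173.7 105. ]] 79.64385868083866
red 141.5 220.5 4 [[475.93458223 220.8036
[... 220 characters left out ...]
25 c 544.4 -295.1 wh 11.5 3.2 ang 65.32 z 25
box c 504.0 292.5 wh 334.0 244.9 ang 86.81 z 70
plate c 517.3 270.4 wh 308.1 221.6 ang 86.18 z 74
dark [382 119  10  15  25] [386.4 126.1] [[516.6 351.8 105. ]] 72.55080092606909
dark [368 123  11  16  26] [373.4 130.3] [[513.9 305.6 105. ]] 72.75898316547637
dark [361 124  11  16  30] [366.2 131.6] [[509.1 282.7 105. ]] 72.24768966169165
dark [355 126  11  17  29] [359.7 134. ] [[509.  259.3 105. ]] 72.57581671346884
dark [323 132  17  19 202] [331.4 142.5] [[501.3 164.6 105. ]] 78.50613918553847
dark [350 183  10   7  34] [354.1 187.4] [[665.1 143.4 105. ]] 3.277826050535282
red 338.6 138.2 5 [[475.42120587 210.41889187  72.        ]]
[50 10 73]
```

```bash
python3 - <<'E'
from meas import *
for n,R2,th in (('top0',(50,145,160,270),50),('scene0',(340,420,100,160),58)):
    d=load(n);f=d['frame']
    g=cv2.cvtColor(f,cv2.COLOR_RGB2GRAY).astype(float)
    # local-dark slits: blackhat
    bh=cv2.morphologyEx(g.astype(np.uint8),cv2.MORPH_BLACKHAT,np.ones((9,9)))
    m=(roi(f.shape,*R2)&(bh>9)&(g<th+10)).astype(np.uint8)
    k,l,st,c=cv2.connectedComponentsWithStats(m)
    C=[]
    for i in range(1,k):
        if st[i,4]>15:
            ys,xs=np.nonzero(l==i); w=bh[ys,xs].astype(float); cc=[(xs*w).sum()/w.sum(),(ys*w).sum()/w.sum()]
            W=onplane(d,cc,74)[0]; C.append(W); print(n,st[i],W[:2].round(1))
    C=np.array(C); print('mean',C.mean(0), 'yaw',np.degrees(np.arctan2(-(C[-1]-C[0])[0],(C[-1]-C[0])[1])))
    x0,x1,y0,y1=R2
    cv2.imwrite(f'pics/cr_{n}.png',cv2.resize(cv2.cvtColor(f,cv2.COLOR_RGB2BGR)[90:190,300:430] if n=='scene0' else cv2.cvtColor(f,cv2.COLOR_RGB2BGR)[y0:y1,x0:x1],None,fx=6,fy=6,interpolation=cv2.INTER_CUBIC))
E
```

```text
top0 [ 69 201   4  25  57] [498.5 424.2]
top0 [ 77 202   5  25  65] [496.3 400.1]
top0 [ 86 202   4  25  63] [497.4 376.1]
top0 [ 94 203   4  25  64] [493.2 352.4]
top0 [102 203   5  25  64] [492.5 328.5]
top0 [111 204   4  24  62] [492.  304.3]
top0 [119 204   4  25  65] [489.4 280.5]
mean [494.16864175 352.30530925  74.        ] yaw 176.3604821803338
scene0 [394 114  12  17  62] [500.8 421.6]
scene0 [387 116  14  17  55] [499.4 398. ]
scene0 [380 118  12  16  48] [496.6 373.6]
scene0 [374 120  12  17  49] [495.7 349.7]
scene0 [348 122   4   7  19] [441.3 269.8]
scene0 [368 122  12  17  52] [494.1 325.8]
scene0 [360 124  13  17  57] [490.7 302. ]
scene0 [408 124   5   8  23] [537.1 439.1]
scene0 [354 126  12  17  55] [489.5 278.2]
mean [493.91387431 350.87807731  74.        ] yaw 175.51850101992338
```

View pics/cr_scene0.png

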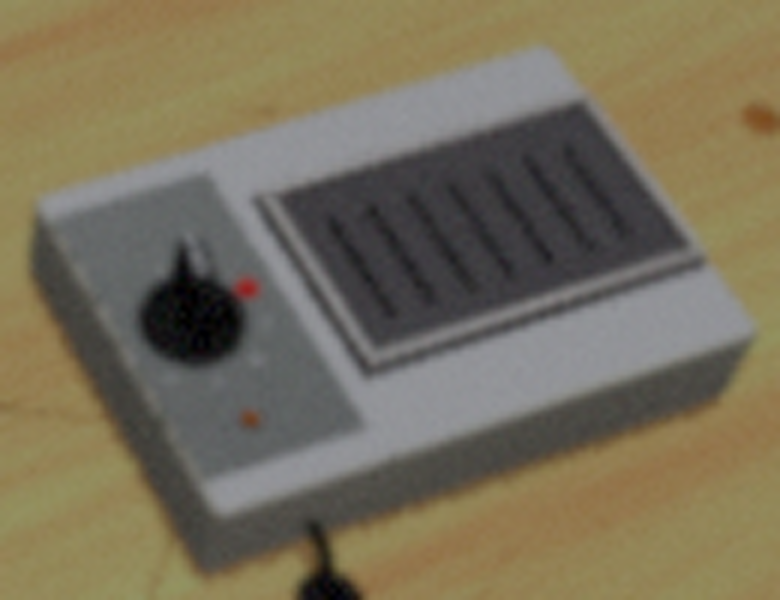

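```bash
cat > plan.py <<'E'
from h import *
def plan(pos,yawdeg,n,start=None):
    s=r.sense(); p=np.array(s['eef_pos']) ; R=Ro.from_euler('xyz',s['tcp_rot'])
    print('at',p.round(1),'rot',np.degrees(s['tcp_rot']).round(2),'t',round(s['clock'],2),'F',s['contact_force'].round(1),'op',round(s['opening'],3))
    T=Ro.from_euler('xyz',[-np.pi/2,0,np.radians(yawdeg)])
    rv=(R.inv()*T).as_rotvec()/n; dw=(np.array(pos)-p)/n
    for i in range(n):
        sh=R.inv().apply(dw)/1000
        print(sh.round(4).tolist(),np.degrees(rv).round(2).tolist())
        R=R*Ro.from_rotvec(rv)
E
python3 -c "
from plan import *
plan([531,-294,170],-179,10)"
```

```text
at [ 271.  -562.7  230.6] rot [ -90.07   -0.   -154.28] t 0.1 F [-0.2 -0.7 -0.1] op 0.999
[-0.0351, 0.0061, -0.0129] [0.01, 2.47, 0.0]
[-0.0345, 0.0061, -0.0144] [0.01, 2.47, 0.0]
[-0.0338, 0.0061, -0.0159] [0.01, 2.47, 0.0]
[-0.0331, 0.0061, -0.0173] [0.01, 2.47, 0.0]
[-0.0323, 0.0061, -0.0188] [0.01, 2.47, 0.0]
[-0.0315, 0.0061, -0.0201] [0.01, 2.47, 0.0]
[-0.0306, 0.0061, -0.0215] [0.01, 2.47, 0.0]
[-0.0297, 0.0061, -0.0228] [0.01, 2.47, 0.0]
[-0.0286, 0.0061, -0.024] [0.01, 2.47, 0.0]
[-0.0276, 0.0061, -0.0252] [0.01, 2.47, 0.0]
```

Emit:
send_rows:
  series:
    - [-0.035,0.003,-0.013,0,2.5,0]
    - [-0.034,0.003,-0.014,0,2.5,0]
    - [-0.034,0.003,-0.016,0,2.5,0]
    - [-0.033,0.006,-0.017,0,2.5,0]
    - [-0.032,0.006,-0.019,0,2.5,0]
    - [-0.031,0.006,-0.02,0,2.5,0]
    - [-0.03,0.006,-0.021,0,2.5,0]
    - [-0.029,0.006,-0.023,0,2.5,0]
  gripper: 1

```text
clock: 0.9
eef_pos: [478.0, -348.6, 191.8]
tcp_rot: [-1.571, -0.0, -3.044]
contact_force: [0.5, -0.7, -0.2]
opening: 1.003
```

Emit:
send_rows:
  series:
    - [-0.028,0.01,-0.024,0,2.4,0]
    - [-0.027,0.01,-0.025,0,2.4,0]
    - [0,0,0,0,0,0]
    - [0,0,0,0,0,0]

```text
clock: 1.3
eef_pos: [528.1, -296.0, 171.7]
tcp_rot: [-1.571, -0.001, -3.123]
contact_force: [-0.8, -0.5, 0.6]
opening: 0.994
```

```bash
python3 -c "
from plan import *
plan([531,-293.7,110],-179,3)
grab('top','t1.png');grab('scene','s1.png')
a=cv2.imread('pics/t1.png')[150:250,250:380];b=cv2.imread('pics/s1.png')[160:260,140:270]
cv2.imwrite('pics/ts1.png',np.hstack([cv2.resize(x,(390,300)) for x in(a,b)]))
"
```

```text
at [ 528.1 -296.   171.7] rot [-9.0020e+01 -8.0000e-02 -1.7894e+02] t 1.3 F [-0.8 -0.5  0.6] op 0.994
[-0.001, 0.0206, -0.0007] [0.01, 0.02, 0.03]
[-0.001, 0.0206, -0.0007] [0.01, 0.02, 0.03]
[-0.001, 0.0206, -0.0007] [0.01, 0.02, 0.03]
```

View pics/ts1.png

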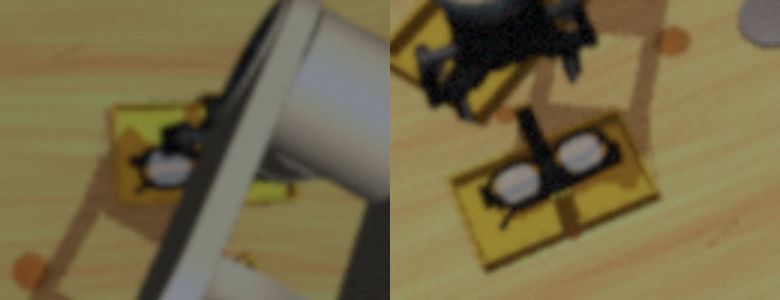

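Emit:
send_rows:
  series:
    - [-0.001,0.02,-0.001,0,0,0]
    - [-0.001,0.02,-0.001,0,0,0]
    - [-0.001,0.02,0,0,0,0]
    - [0,0.015,0,0,0,0]
    - [0,0.01,0,0,0,0]
    - [0,0,0,0,0,0]

```text
clock: 2.0
eef_pos: [530.2, -294.8, 86.2]
tcp_rot: [-1.572, -0.002, -3.126]
contact_force: [0.2, -0.3, 0.9]
opening: 1.001
```

```bash
python3 -c "
from plan import *
plan([531,-293.7,63],-179,2)
grab('scene','s2.png')
b=cv2.imread('pics/s2.png')[160:260,140:270]
cv2.imwrite('pics/ts2.png',cv2.resize(b,(780,600),interpolation=2))
"
```

```text
at [ 530.2 -294.8   86.2] rot [-9.0050e+01 -1.0000e-01 -1.7912e+02] t 2.0 F [ 0.2 -0.3  0.9] op 1.001
[-0.0005, 0.0116, -0.0005] [0.03, -0.06, 0.05]
[-0.0004, 0.0116, -0.0005] [0.03, -0.06, 0.05]
```

View pics/ts2.png

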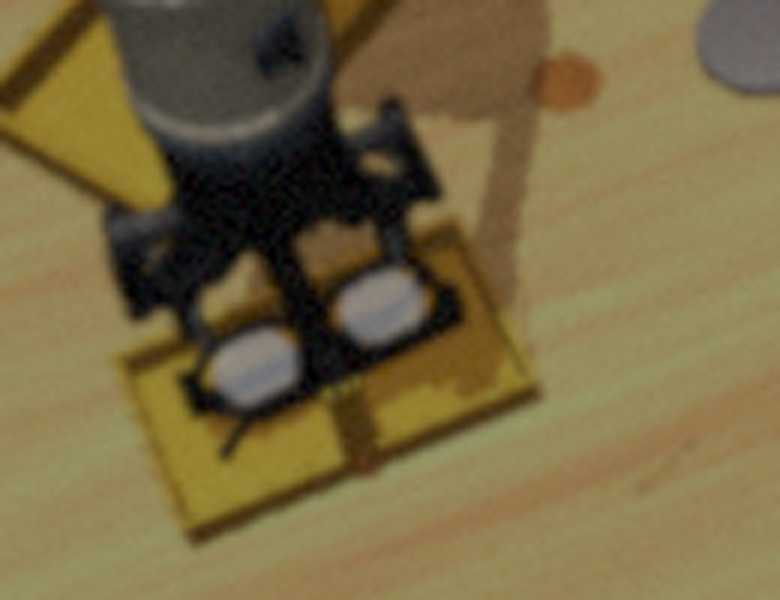

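Emit:
send_rows:
  series:
    - [0,0.012,-0.001,0,0,0]
    - [-0.001,0.012,0,0,0,0]
    - [0,0,0,0,0,0]

```text
clock: 2.35
eef_pos: [531.3, -293.0, 61.6]
tcp_rot: [-1.572, -0.002, -3.125]
contact_force: [-0.4, 0.1, 0.1]
opening: 1.002
```

Emit:
send_rows:
  series:
    - [0,0,0,0,0,0]
    - [0,0,0,0,0,0]
    - [0,0,0,0,0,0]
    - [0,0,0,0,0,0]
    - [0,0,0,0,0,0]
    - [0,0,0,0,0,0]
    - [0,0,0,0,0,0]
    - [0,0,0,0,0,0]
  gripper: 0
  squeeze: 70

```text
clock: 3.15
eef_pos: [532.4, -293.7, 63.7]
tcp_rot: [-1.571, 0.001, -3.126]
contact_force: [-1.4, 2.0, 5.4]
opening: 0.176
```

```bash
python3 -c "
from plan import *
plan([531,-293.7,63],-179,2)
grab('scene','s3.png')
b=cv2.imread('pics/s3.png')[160:260,140:270]
cv2.imwrite('pics/ts3.png',cv2.resize(b,(780,600),interpolation=2))
"
```

```text
at [ 532.4 -293.7   63.7] rot [-8.9990e+01  3.0000e-02 -1.7909e+02] t 3.15 F [-1.4  2.   5.4] op 0.176
[0.0007, 0.0004, -0.0] [-0.0, -0.05, -0.02]
[0.0007, 0.0004, -0.0] [-0.0, -0.05, -0.02]
```

View pics/ts3.png

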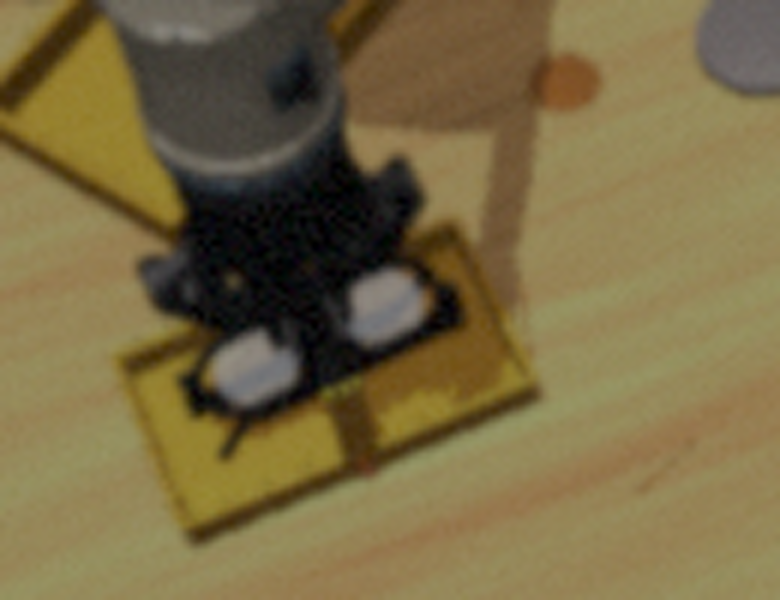

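Emit:
send_rows:
  series:
    - [0,-0.005,0,0,0,0]
    - [0,-0.01,0,0,0,0]
    - [0,-0.02,0,0,0,0]
    - [0,-0.025,0,0,0,0]
    - [0,-0.03,0,0,0,0]
    - [0,-0.03,0,0,0,0]
    - [0,-0.02,0,0,0,0]
    - [0,-0.01,0,0,0,0]

```text
clock: 4.0
eef_pos: [532.7, -294.0, 215.8]
tcp_rot: [-1.569, 0.002, -3.126]
contact_force: [0.1, -0.3, -3.9]
opening: 0.17
```

Emit:
send_rows:
  series:
    - [0,0,0,0,0,0]
    - [0,0,0,0,0,0]

```text
clock: 4.2
eef_pos: [531.6, -293.3, 212.4]
tcp_rot: [-1.571, -0.001, -3.126]
contact_force: [-0.7, -0.7, -4.8]
opening: 0.177
```

```bash
python3 -c "
from plan import *
plan([496,351,215],-183.8,24)
grab('scene','s4.png')
b=cv2.imread('pics/s4.png')[110:260,90:290]
cv2.imwrite('pics/ts4.png',cv2.resize(b,(800,600),interpolation=2))
"
```

```text
at [ 531.6 -293.3  212.4] rot [-9.0040e+01 -7.0000e-02 -1.7909e+02] t 4.2 F [-0.7 -0.7 -4.8] op 0.177
[0.0011, -0.0001, -0.0269] [0.0, 0.2, 0.0]
[0.0011, -0.0001, -0.0269] [0.0, 0.2, 0.0]
[0.0012, -0.0001, -0.0269] [0.0, 0.2, 0.0]
[0.0013, -0.0001, -0.0269] [0.0, 0.2, 0.0]
[0.0014, -0.0001, -0.0268] [0.0, 0.2, 0.0]
[0.0015, -0.0001, -0.0268] [0.0, 0.2, 0.0]
[0.0016, -0.0001, -0.0268] [0.0, 0.2, 0.0]
[0.0017, -0.0001, -0.0268] [0.0, 0.2, 0.0]
[0.0018, -0.0001, -0.0268] [0.0, 0.2, 0.0]
[0.0019, -0.0001, -0.0268] [0.0, 0.2, 0.0]
[0.002, -0.0001, -0.0268] [0.0, 0.2, 0.0]
[0.0021, -0.0001, -0.0268] [0.0, 0.2, 0.0]
[0.0022, -0.0001, -0.0268] [0.0, 0.2, 0.0]
[0.0022, -0.0001, -0.0268] [0.0, 0.2, 0.0]
[0.0023, -0.0001, -0.0268] [0.0, 0.2, 0.0]
[0.0024, -0.0001, -0.0268] [0.0, 0.2, 0.0]
[0.0025, -0.0001, -0.0268] [0.0, 0.2, 0.0]
[0.0026, -0.0001, -0.0268] [0.0, 0.2, 0.0]
[0.0027, -0.0001, -0.0267] [0.0, 0.2, 0.0]
[0.0028, -0.0001, -0.0267] [0.0, 0.2, 0.0]
[0.0029, -0.0001, -0.0267] [0.0, 0.2, 0.0]
[0.003, -0.0001, -0.0267] [0.0, 0.2, 0.0]
[0.0031, -0.0001, -0.0267] [0.0, 0.2, 0.0]
[0.0032, -0.0001, -0.0267] [0.0, 0.2, 0.0]
```

View pics/ts4.png

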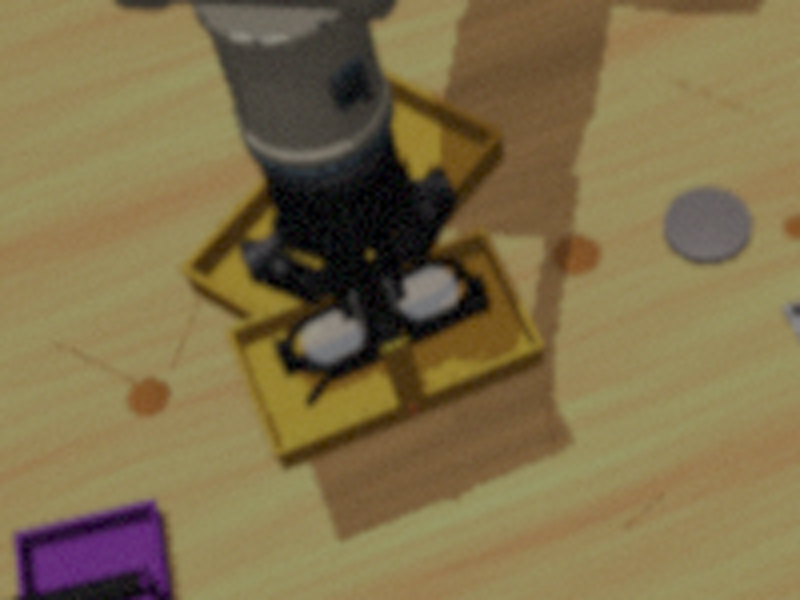

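Emit:
send_rows:
  series:
    - [0,0,-0.004,0,0.2,0]
    - [0,0,-0.008,0,0.2,0]
    - [0.001,0,-0.013,0,0.2,0]
    - [0.001,0,-0.018,0,0.2,0]
    - [0.002,0,-0.023,0,0.2,0]
    - [0.002,0,-0.027,0,0.2,0]
    - [0.002,0,-0.03,0,0.2,0]
    - [0.002,0,-0.03,0,0.2,0]

```text
clock: 5.05
eef_pos: [521.5, -138.6, 213.1]
tcp_rot: [-1.571, -0.0, 3.129]
contact_force: [0.6, 0.1, -3.4]
opening: 0.176
```

Emit:
send_rows:
  series:
    - [0.002,0,-0.03,0,0.2,0]
    - [0.002,0,-0.03,0,0.2,0]
    - [0.002,0,-0.03,0,0.2,0]
    - [0.002,0,-0.03,0,0.2,0]
    - [0.002,0,-0.03,0,0.2,0]
    - [0.002,0,-0.03,0,0.2,0]
    - [0.002,0,-0.03,0,0.2,0]
    - [0.002,0,-0.03,0,0.2,0]

```text
clock: 5.85
eef_pos: [511.0, 101.7, 213.2]
tcp_rot: [-1.571, -0.0, 3.102]
contact_force: [1.0, -0.6, -3.9]
opening: 0.176
```

Emit:
send_rows:
  series:
    - [0.002,0,-0.03,0,0.2,0]
    - [0.002,0,-0.03,0,0.2,0]
    - [0.002,0,-0.03,0,0.2,0]
    - [0.003,0,-0.03,0,0.2,0]
    - [0.003,0,-0.03,0,0.2,0]
    - [0.003,0,-0.027,0,0.2,0]
    - [0.003,0,-0.023,0,0.2,0]
    - [0.003,0,-0.02,0,0.2,0]

```text
clock: 6.65
eef_pos: [501.0, 322.4, 213.1]
tcp_rot: [-1.571, -0.001, 3.074]
contact_force: [0.1, -0.4, -3.7]
opening: 0.173
```

Emit:
send_rows:
  series:
    - [0.001,0,-0.015,0,0,0]
    - [0,0,-0.01,0,0,0]
    - [0,0,-0.005,0,0,0]
    - [0,0,0,0,0,0]
    - [0,0,0,0,0,0]

```text
clock: 7.15
eef_pos: [503.3, 349.9, 213.2]
tcp_rot: [-1.57, -0.0, 3.073]
contact_force: [-0.4, 0.2, -4.3]
opening: 0.178
```

```bash
python3 -c "
from plan import *
plan([496,351,170],-183.8,2)
grab('scene','s5.png');grab('top','t5.png')
b=cv2.imread('pics/s5.png')[60:210,290:490]
cv2.imwrite('pics/ts5.png',cv2.resize(b,(800,600),interpolation=2))
b=cv2.imread('pics/t5.png')[150:300,20:220]
cv2.imwrite('pics/tt5.png',cv2.resize(b,(800,600),interpolation=2))
"
```

```text
at [503.3 349.9 213.2] rot [-8.9970e+01 -1.0000e-02  1.7609e+02] t 7.15 F [-0.4  0.2 -4.3] op 0.178
[0.0037, 0.0216, -0.0003] [-0.02, -0.05, 0.01]
[0.0037, 0.0216, -0.0003] [-0.02, -0.05, 0.01]
```

View pics/ts5.png

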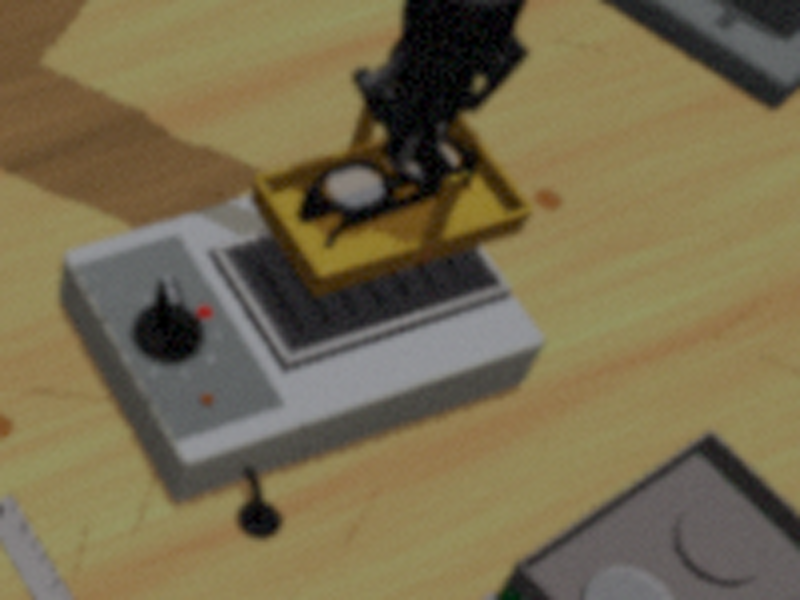

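View pics/tt5.png

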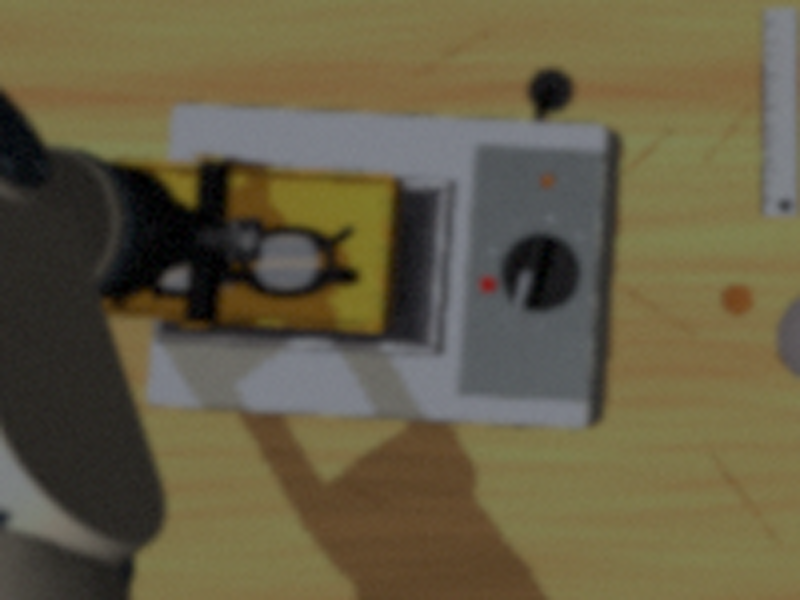

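Emit:
send_rows:
  series:
    - [0.001,0.005,0,0,0,0]
    - [0.001,0.01,0,0,0,0]
    - [0.001,0.013,0,0,0,0]
    - [0.002,0.012,0,0,0,0]
    - [0.001,0.01,-0.001,0,0,0]
    - [0.001,0.004,0,0,0,0]
    - [0,0,0,0,0,0]
    - [0,0,0,0,0,0]

```text
clock: 8.05
eef_pos: [496.6, 352.2, 159.5]
tcp_rot: [-1.571, 0.0, 3.074]
contact_force: [-1.1, -0.1, -3.6]
opening: 0.175
```

```bash
python3 -c "
from plan import *
plan([495.5,351.4,140],-183.8,2)
grab('scene','s6.png');grab('top','t6.png')
b=cv2.imread('pics/s6.png')[90:180,320:440]
cv2.imwrite('pics/ts6.png',cv2.resize(b,(800,600),interpolation=2))
b=cv2.imread('pics/t6.png')[170:260,50:170]
cv2.imwrite('pics/tt6.png',cv2.resize(b,(800,600),interpolation=2))
"
```

```text
at [496.6 352.2 159.5] rot [-9.0010e+01  2.0000e-02  1.7613e+02] t 8.05 F [-1.1 -0.1 -3.6] op 0.175
[0.0005, 0.0097, 0.0004] [0.01, -0.04, -0.01]
[0.0005, 0.0097, 0.0004] [0.01, -0.04, -0.01]
```

View pics/ts6.png

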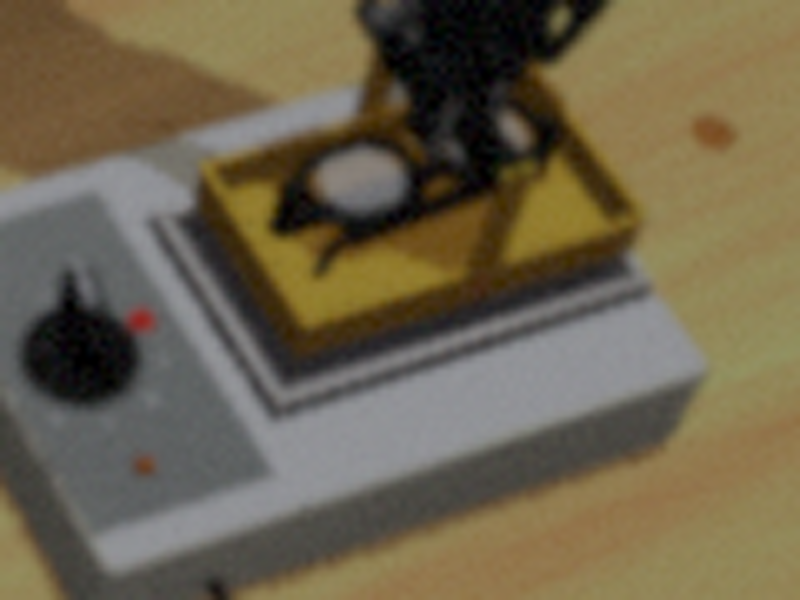

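View pics/tt6.png

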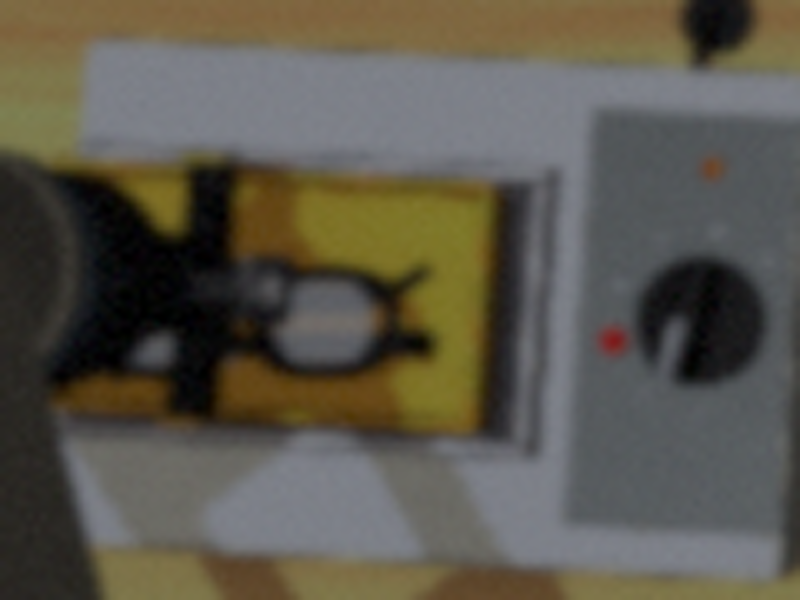

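```bash
python3 -c "
from plan import *
d=load('t6');k=800/120
def w(x,y,z): return onplane(d,[50+(x+.5)/k-.5,170+(y+.5)/k-.5],z)[0].round(1)
print('tray end',w(497,185,121),w(488,430,121))
print('lip inner?',w(518,310,82),'outer',w(545,310,82), w(552,175,82),w(533,452,82))
print('plate rows top/bot at x=510',w(510,180,82),w(500,437,74), w(500,437,82),w(500,450,82))
print('tray long edges', w(400,175,121),w(400,432,121))
f=d['frame'].astype(int)
for v in(205,210,215,220,225): print(v,f[v,118:140].sum(1)//3)
for u in(112,118,122,126): print(u,f[190:245,u].sum(1)//3)
"
```

```text
tray end [539.6 255.8 121. ] [438.8 258.2 121. ]
lip inner? [488.8 258.7  82. ] outer [488.7 247.1  82. ] [546.4 244.8  82. ] [428.5 251.6  82. ]
plate rows top/bot at x=510 [544.5 262.8  82. ] [434.8 268.3  74. ] [435.  265.7  82. ] [429.5 265.6  82. ]
tray long edges [544.2 296.1 121. ] [438.4 294.4 121. ]
205 [ 94  97  93  91  81  61  42  29  39  51  65  89 104  88  84 105 124 128
 123 108  92  87]
210 [ 96  94  93  91  77  53  33  33  39  51  75 104 109  94  91 111 126 127
 120 105  94  88]
215 [ 93  92  89  82  66  40  30  32  40  51  76  95  89  82 104 123 128 126
 115 101  92  89]
220 [ 95  94  89  76  59  40  32  35  48  66  96 103  89  83 106 122 127 123
 109  95  88  83]
225 [ 92  87  84  69  49  32  32  40  49  75 102 102  87  87 111 125 127 117
 103  93  88  88]
112 [130 129 129 123 118 107  89  78  73  82  96  95  93  96  94  94  94  96
  92  77  59  40  55  72  82  83  78  73  65  45  23   6  18  45  72  86
  92  91  92  93  92  85  76  74  66  62  77  87  92 100 105 105 105 104
 101]
118 [130 131 129 120 109 107  93  85  73  75  87  93  93  95  98  94  97  93
  92  93  96  93  94  94  95  93  92  96  94  95  95  94  93  94  93  92
  91  91  93  93  93  89  82  82  81  83 103 115 107 111 115 110 106 104
 103]
122 [130 130 129 122 113 114 105  93  81  76  81  84  83  83  82  81  80  76
  79  77  77  72  69  68  66  66  63  64  63  60  59  55  53  53  47  49
  46  43  39  41  41  38  39  35  44  63  88 105 107 117 128 130 130 128
 128]
126 [129 129 128 125 121 117 106  77  50  47  37  34  34  35  38  39  38  36
  39  38  39  38  37  38  39  40  38  42  39  41  48  49  48  49  49  49
  49  51  50  53  60  63  67  67  67  72  87 106 110 121 128 130 130 131
 130]
```

Emit:
send_rows:
  series:
    - [0,0.004,0,0,0,0]
    - [0,0.006,0,0,0,0]
    - [0,0.004,0,0,0,0]
    - [0,0.002,0,0,0,0]
    - [0,0,0,0,0,0]
    - [0,0,0,0,0,0]

```text
clock: 8.75
eef_pos: [496.5, 352.0, 143.3]
tcp_rot: [-1.571, -0.0, 3.074]
contact_force: [0.1, 0.0, -3.9]
opening: 0.171
```

```bash
python3 -c "
from plan import *
plan([495.5,351.4,138],-183.8,2)
grab('scene','s7.png');grab('top','t7.png')
b=cv2.imread('pics/s7.png')[90:180,320:440]
cv2.imwrite('pics/ts7.png',cv2.resize(b,(800,600),interpolation=2))
"
```

```text
at [496.5 352.  143.3] rot [-90.    -0.   176.12] t 8.75 F [ 0.1  0.  -3.9] op 0.171
[0.0005, 0.0026, 0.0003] [-0.0, -0.04, 0.0]
[0.0005, 0.0026, 0.0003] [-0.0, -0.04, 0.0]
```

View pics/ts7.png

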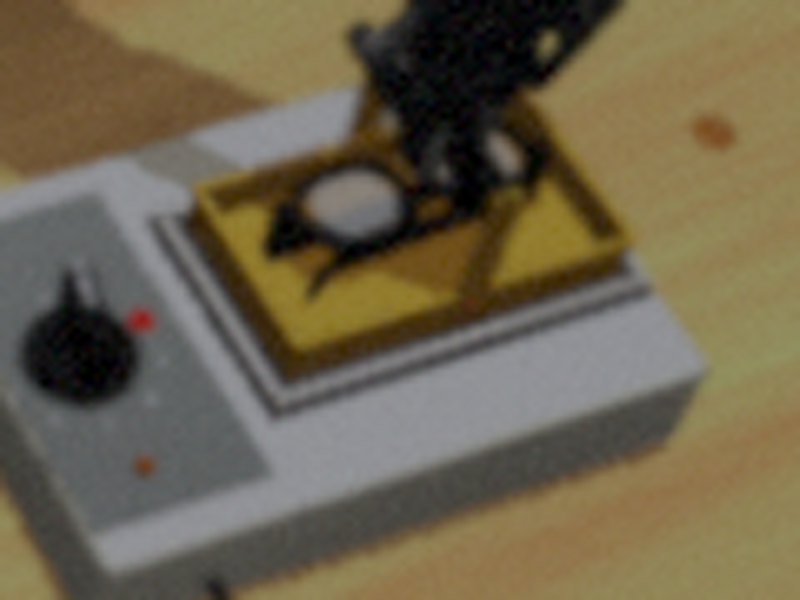

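Emit:
send_rows:
  series:
    - [0.0005,0.001,0,0,0,0]
    - [0,0.001,0,0,0,0]
    - [0,0.001,0,0,0,0]
    - [0,0.001,0,0,0,0]
    - [0,0,0,0,0,0]

```text
clock: 9.35
eef_pos: [495.8, 352.0, 139.1]
tcp_rot: [-1.571, -0.0, 3.074]
contact_force: [1.1, -0.9, -4.6]
opening: 0.176
```

Emit:
send_rows:
  series:
    - [0,0.001,0,0,0,0]
    - [0,0,0,0,0,0]

```text
clock: 9.55
eef_pos: [495.8, 352.0, 138.2]
tcp_rot: [-1.571, -0.0, 3.074]
contact_force: [0.4, -0.4, -3.6]
opening: 0.176
```

Emit:
send_rows:
  series:
    - [0,0.001,0,0,0,0]
    - [0,0,0,0,0,0]

```text
clock: 9.75
eef_pos: [496.0, 352.1, 137.7]
tcp_rot: [-1.571, 0.0, 3.074]
contact_force: [-1.5, -0.3, 1.9]
opening: 0.174
```

Emit:
send_rows:
  series:
    - [0,0.0003,0,0,0,0]
    - [0,0,0,0,0,0]

```text
clock: 9.95
eef_pos: [496.0, 352.1, 137.7]
tcp_rot: [-1.571, 0.0, 3.074]
contact_force: [-2.9, -1.8, 5.7]
opening: 0.172
```

```bash
python3 -c "
from plan import *
plan([495.5,351.4,138],-183.8,1)
grab('scene','s8.png');grab('top','t8.png')
b=cv2.imread('pics/s8.png')[90:180,320:440]
cv2.imwrite('pics/ts8.png',cv2.resize(b,(800,600),interpolation=2))
b=cv2.imread('pics/t8.png')[170:260,50:170]
cv2.imwrite('pics/tt8.png',cv2.resize(b,(800,600),interpolation=2))
"
```

```text
at [496.  352.1 137.7] rot [-9.0010e+01  2.0000e-02  1.7611e+02] t 9.95 F [-2.9 -1.8  5.7] op 0.172
[0.0004, -0.0003, 0.0007] [0.01, -0.09, -0.02]
```

View pics/ts8.png

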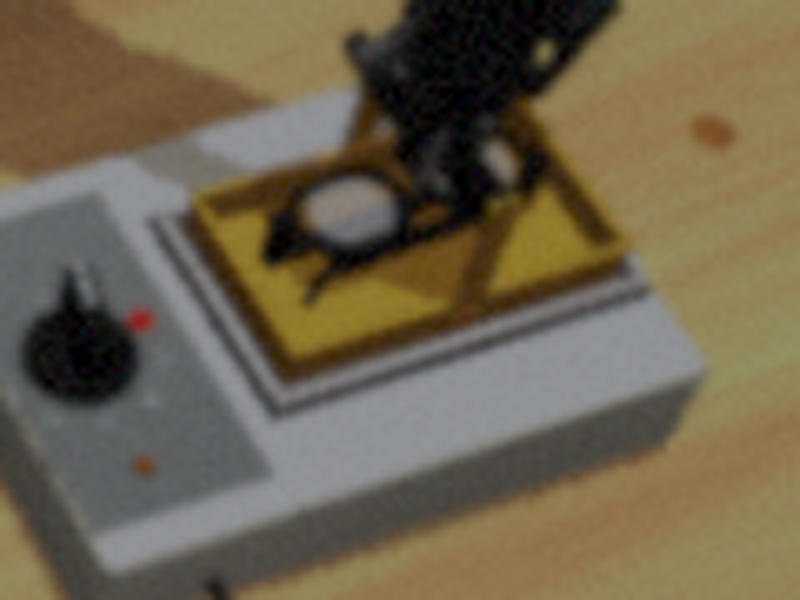

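View pics/tt8.png

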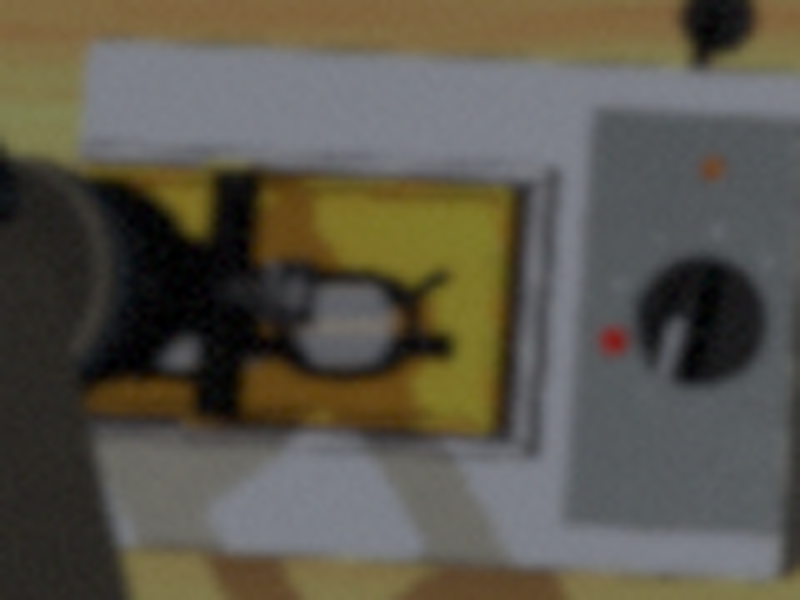

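Emit:
send_rows:
  series:
    - [0,0,0,0,0,0]
    - [0,0,0,0,0,0]
    - [0,0,0,0,0,0]
    - [0,0,0,0,0,0]
    - [0,0,0,0,0,0]
    - [0,0,0,0,0,0]
    - [0,0,0,0,0,0]
  gripper: 1

```text
clock: 10.75
eef_pos: [495.9, 352.1, 137.0]
tcp_rot: [-1.571, -0.0, 3.074]
contact_force: [-0.1, -0.0, -0.4]
opening: 1.001
```

Emit:
send_rows:
  series:
    - [0,-0.005,0,0,0,0]
    - [0,-0.01,0,0,0,0]
    - [0,-0.02,0,0,0,0]
    - [0,-0.03,0,0,0,0]
    - [0,-0.03,0,0,0,0]
    - [0,-0.02,0,0,0,0]
    - [0,0,0,0,0,0]

```text
clock: 11.45
eef_pos: [497.5, 353.2, 256.2]
tcp_rot: [-1.575, 0.005, 3.074]
contact_force: [0.5, -0.5, 0.0]
opening: 1.001
```

```bash
python3 -c "
from plan import *
d=grab('top','t9.png'); e=grab('scene','s9.png')
b=cv2.imread('pics/s9.png')[90:180,310:430]
cv2.imwrite('pics/ts9.png',cv2.resize(b,(800,600),interpolation=2))
b=cv2.imread('pics/t9.png')[197:237,135:175]
cv2.imwrite('pics/tt9.png',cv2.resize(b,(600,600),interpolation=2))
plan([484,181.5,235],-33,22)
"
```

```text
at [496.  352.1 252.5] rot [-9.0040e+01  5.0000e-02  1.7611e+02] t 11.55 F [-0.1 -0.1 -0.7] op 1.0
[0.0, 0.0008, 0.0078] [-0.0, -6.86, -0.0]
[0.0009, 0.0008, 0.0077] [-0.0, -6.86, -0.0]
[0.0019, 0.0008, 0.0075] [-0.0, -6.86, -0.0]
[0.0027, 0.0008, 0.0073] [-0.0, -6.86, -0.0]
[0.0036, 0.0008, 0.0069] [-0.0, -6.86, -0.0]
[0.0044, 0.0008, 0.0064] [-0.0, -6.86, -0.0]
[0.0051, 0.0008, 0.0058] [-0.0, -6.86, -0.0]
[0.0058, 0.0008, 0.0052] [-0.0, -6.86, -0.0]
[0.0064, 0.0008, 0.0045] [-0.0, -6.86, -0.0]
[0.0069, 0.0008, 0.0037] [-0.0, -6.86, -0.0]
[0.0072, 0.0008, 0.0028] [-0.0, -6.86, -0.0]
[0.0075, 0.0008, 0.0019] [-0.0, -6.86, -0.0]
[0.0077, 0.0008, 0.001] [-0.0, -6.86, -0.0]
[0.0078, 0.0008, 0.0001] [-0.0, -6.86, -0.0]
[0.0077, 0.0008, -0.0008] [-0.0, -6.86, -0.0]
[0.0076, 0.0008, -0.0017] [-0.0, -6.86, -0.0]
[0.0073, 0.0008, -0.0026] [-0.0, -6.86, -0.0]
[0.0069, 0.0008, -0.0035] [-0.0, -6.86, -0.0]
[0.0065, 0.0008, -0.0043] [-0.0, -6.86, -0.0]
[0.0059, 0.0008, -0.005] [-0.0, -6.86, -0.0]
[0.0053, 0.0008, -0.0057] [-0.0, -6.86, -0.0]
[0.0046, 0.0008, -0.0063] [-0.0, -6.86, -0.0]
```

View pics/ts9.png

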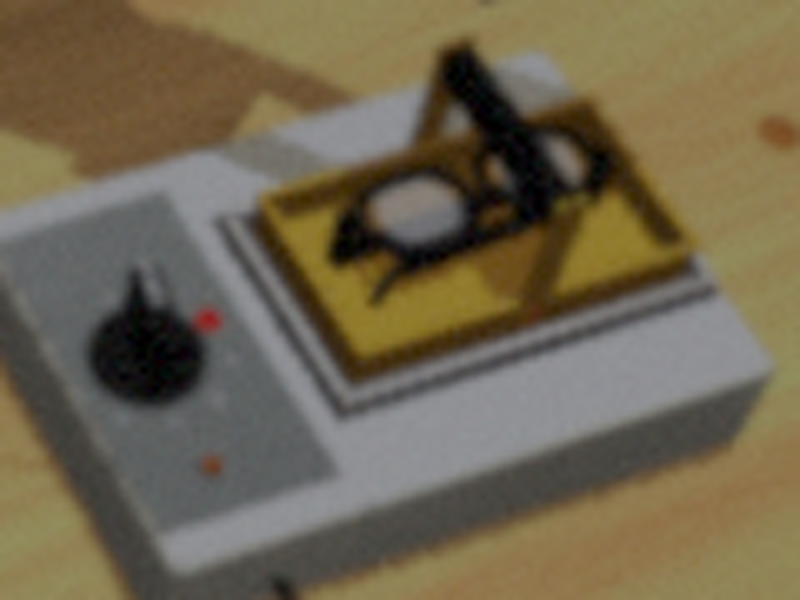

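View pics/tt9.png

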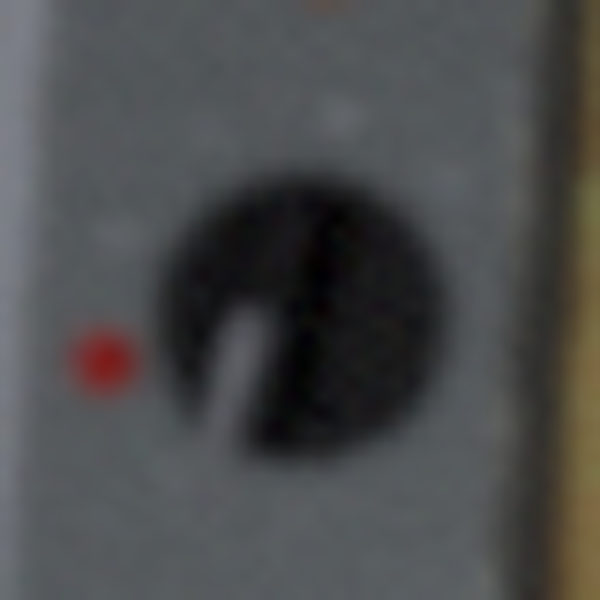

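```bash
python3 -c "
from h import *
d=load('t9')
f=d['frame'][197:237,135:175].astype(int)
g=f.sum(2)//3
def w(x,y,z): return onplane(d,[135+(x+.5)/15-.5,197+(y+.5)/15-.5],z)[0]
a,b=w(258,310,112),w(220,440,112); print(a.round(1),b.round(1)); v=b-a; print('pointer ang',np.degrees(np.arctan2(v[1],v[0])))
# skirt circle
m=(g<45).astype(np.uint8); m=cv2.morphologyEx(m,cv2.MORPH_CLOSE,np.ones((7,7)))
cs,_=cv2.findContours(m[:,8:33].copy(),0,1); c=max(cs,key=cv2.contourArea)
(e,ax,an)=cv2.fitEllipse(c); print(e,ax); print(onplane(d,[135+8+e[0],197+e[1]],80),[x*(1211-80)/397 for x in ax])
print('dot',w(105,360,72),w(300,316,80))
"

```

```text
[484.2 181.4 112. ] [460.4 188.2 112. ]
pointer ang 164.00124937394366
(11.776095390319824, 20.377483367919922) (16.345809936523438, 17.794815063476562)
[[484.27559728 180.7795721   80.        ]] [46.56703032294209, 50.69505248562215]
dot [475.83817798 220.7069691   72.        ] [483.65113842 181.46745614  80.        ]
```

Emit:
send_rows:
  series:
    - [0,0,0,0,-8,0]
    - [0,0,0,0,-8,0]
    - [0,0,0,0,-8,0]
    - [0,0,0,0,-8,0]
    - [0,0,0,0,-8,0]
    - [0,0,0,0,-8,0]
    - [0,0,0,0,-8,0]
    - [0,0,0,0,-8,0]

```text
clock: 12.35
eef_pos: [495.2, 351.5, 250.3]
tcp_rot: [-1.572, -0.002, -2.087]
contact_force: [-0.2, -0.4, 0.2]
opening: 1.001
```

Emit:
send_rows:
  series:
    - [0,0,0,0,-8,0]
    - [0,0,0,0,-8,0]
    - [0,0,0,0,-8,0]
    - [0,0,0,0,-8,0]
    - [0,0,0,0,-8,0]
    - [0,0,0,0,-8,0]
    - [0,0,0,0,-8,0]
    - [0,0,0,0,-8,0]

```text
clock: 13.15
eef_pos: [495.2, 351.5, 250.3]
tcp_rot: [-1.573, -0.0, -0.97]
contact_force: [1.0, -0.1, -0.8]
opening: 1.001
```

Emit:
send_rows:
  series:
    - [0,0,0,0,-8,0]
    - [0,0,0,0,-8,0]
    - [0,0,0,0,-8,0]
    - [0,0,0,0,-8,0]
    - [0,0,0,0,-8,0]
    - [0,0,0,0,0,0]

```text
clock: 13.75
eef_pos: [495.2, 351.5, 250.5]
tcp_rot: [-1.573, 0.002, -0.275]
contact_force: [-0.1, 0.3, -0.3]
opening: 1.001
```

```bash
python3 -c "
from plan import *
plan([484,181.3,170],-16,8)
"
```

```text
at [495.2 351.5 250.5] rot [-9.011e+01  9.000e-02 -1.577e+01] t 13.75 F [-0.1  0.3 -0.3] op 1.001
[0.0044, 0.0101, -0.0208] [0.01, 0.03, -0.01]
[0.0045, 0.0101, -0.0208] [0.01, 0.03, -0.01]
[0.0045, 0.0101, -0.0208] [0.01, 0.03, -0.01]
[0.0045, 0.0101, -0.0208] [0.01, 0.03, -0.01]
[0.0045, 0.0101, -0.0208] [0.01, 0.03, -0.01]
[0.0045, 0.0101, -0.0208] [0.01, 0.03, -0.01]
[0.0045, 0.0101, -0.0208] [0.01, 0.03, -0.01]
[0.0045, 0.0101, -0.0208] [0.01, 0.03, -0.01]
```

Emit:
send_rows:
  series:
    - [0.004,0,-0.015,0,0,0]
    - [0.005,0,-0.025,0,0,0]
    - [0.005,0,-0.027,0,0,0]
    - [0.005,0,-0.025,0,0,0]
    - [0.005,0.02,-0.025,0,0,0]
    - [0.005,0.02,-0.025,0,0,0]
    - [0.005,0.02,-0.015,0,0,0]
    - [0.002,0.02,-0.009,0,0,0]

```text
clock: 14.55
eef_pos: [484.4, 180.2, 171.0]
tcp_rot: [-1.572, 0.0, -0.282]
contact_force: [-0.3, 0.6, 0.5]
opening: 1.003
```

Emit:
send_rows:
  series:
    - [0,0.02,0,0,0,0]
    - [0,0.01,0,0,0,0]
    - [0,0,0,0,0,0]

```text
clock: 14.85
eef_pos: [483.9, 181.7, 140.7]
tcp_rot: [-1.573, 0.002, -0.279]
contact_force: [-0.4, -0.6, -0.6]
opening: 0.998
```

```bash
python3 -c "
from plan import *
plan([484,181.3,84],-16,5)
grab('scene','s10.png');grab('top','t10.png')
b=cv2.imread('pics/s10.png')[90:180,290:410]
cv2.imwrite('pics/ts10.png',cv2.resize(b,(800,600),interpolation=2))
"
```

```text
at [483.9 181.7 140.7] rot [-90.1    0.13 -16.01] t 14.85 F [-0.4 -0.6 -0.6] op 0.998
[0.0001, 0.0113, -0.0001] [0.02, -0.0, -0.03]
[0.0001, 0.0113, -0.0001] [0.02, -0.0, -0.03]
[0.0001, 0.0113, -0.0001] [0.02, -0.0, -0.03]
[0.0, 0.0113, -0.0001] [0.02, -0.0, -0.03]
[0.0, 0.0113, -0.0001] [0.02, -0.0, -0.03]
```

View pics/ts10.png

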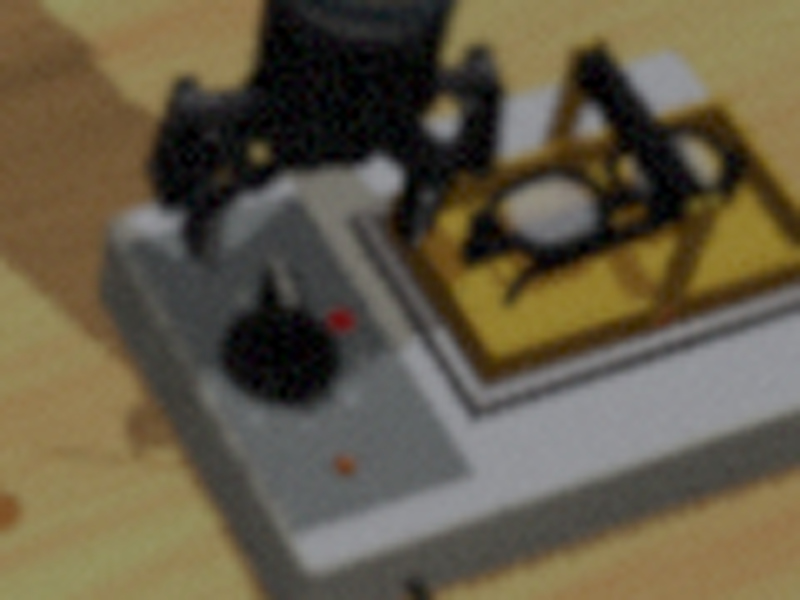

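Emit:
send_rows:
  series:
    - [0,0.01,0,0,0,0]
    - [0,0.015,0,0,0,0]
    - [0,0.015,0,0,0,0]
    - [0,0.01,0,0,0,0]
    - [0,0.005,0,0,0,0]
    - [0,0,0,0,0,0]

```text
clock: 15.55
eef_pos: [484.9, 182.5, 86.5]
tcp_rot: [-1.571, 0.001, -0.277]
contact_force: [0.8, -0.1, -0.4]
opening: 0.997
```

Emit:
send_rows:
  series:
    - [0,0,0,0,0,0]
    - [0,0,0,0,0,0]
    - [0,0,0,0,0,0]
    - [0,0,0,0,0,0]
    - [0,0,0,0,0,0]
    - [0,0,0,0,0,0]
    - [0,0,0,0,0,0]
    - [0,0,0,0,0,0]
  gripper: 0
  squeeze: 30

```text
clock: 16.35
eef_pos: [485.2, 182.4, 87.3]
tcp_rot: [-1.571, -0.0, -0.277]
contact_force: [-1.1, -1.6, 6.6]
opening: 0.154
```

```bash
python3 -c "
from plan import *
plan([484,181.3,84],-16,1); print(r.sense()['wrist_torque'],r.sense()['qpos'])
"
```

```text
at [485.2 182.4  87.3] rot [-9.001e+01 -1.000e-02 -1.588e+01] t 16.35 F [-1.1 -1.6  6.6] op 0.154
[-0.0008, 0.0033, -0.0014] [0.01, 0.12, 0.01]
[-0.33229393  0.1875355  -0.02425534] [ 3.56853055e-01  3.80392490e-01  1.97780987e+00 -2.67973907e-04
  7.83289113e-01 -9.36538470e-01]
```

Emit:
send_rows:
  series:
    - [0,0,0,0,4,0]
    - [0,0,0,0,8,0]
    - [0,0,0,0,8,0]
    - [0,0,0,0,8,0]
    - [0,0,0,0,8,0]
    - [0,0,0,0,8,0]
    - [0,0,0,0,8,0]
    - [0,0,0,0,6,0]

```text
clock: 17.15
eef_pos: [483.9, 181.2, 87.2]
tcp_rot: [-1.574, -0.002, -1.294]
contact_force: [-6.0, -8.7, 12.3]
opening: 0.156
```

Emit:
send_rows:
  series:
    - [0,0,0,0,4,0]
    - [0,0,0,0,0,0]
    - [0,0,0,0,0,0]

```text
clock: 17.45
eef_pos: [483.7, 181.1, 87.2]
tcp_rot: [-1.574, -0.002, -1.359]
contact_force: [-5.4, -8.8, 13.2]
opening: 0.157
```

```bash
python3 -c "
from plan import *
plan([484,181.3,84],-78,1); print(r.sense()['wrist_torque'],r.sense()['qpos'])
"
```

```text
at [483.7 181.1  87.2] rot [-90.18  -0.1  -77.87] t 17.45 F [-5.4 -8.8 13.2] op 0.157
[-0.0001, 0.0032, 0.0003] [0.18, 0.13, 0.1]
[-1.45919451  0.90325617 -0.00361641] [ 3.56169535e-01  3.79718703e-01  1.97913721e+00 -1.76133344e-03
  7.86097564e-01  1.45746096e-01]
```

Yaw −77.9°, the wanted value. Release, lift, look.

Emit:
send_rows:
  series:
    - [0,0,0,0,0,0]
    - [0,0,0,0,0,0]
    - [0,0,0,0,0,0]
    - [0,0,0,0,0,0]
    - [0,0,0,0,0,0]
    - [0,0,0,0,0,0]
    - [0,0,0,0,0,0]
  gripper: 1

```text
clock: 18.15
eef_pos: [485.1, 182.6, 86.9]
tcp_rot: [-1.571, -0.0, -1.359]
contact_force: [0.6, 1.2, -0.1]
opening: 1.003
```

Emit:
send_rows:
  series:
    - [0,-0.005,0,0,0,0]
    - [0,-0.015,0,0,0,0]
    - [0,-0.03,0,0,0,0]
    - [0,-0.04,0,0,0,0]
    - [0,-0.04,0,0,0,0]
    - [0,-0.03,0,0,0,0]
    - [0,-0.01,0,0,0,0]

```text
clock: 18.85
eef_pos: [486.6, 183.1, 260.9]
tcp_rot: [-1.565, 0.001, -1.359]
contact_force: [0.9, 0.2, -0.3]
opening: 0.999
```

Emit:
send_rows:
  series:
    - [0.04,0,0,0,0,0]
    - [0.05,0,0,0,0,0]
    - [0.05,0,0,0,0,0]
    - [0.05,0,0,0,0,0]
    - [0.04,0,0,0,0,0]
    - [0.02,0,0,0,0,0]
    - [0,0,0,0,0,0]

```text
clock: 19.55
eef_pos: [537.5, -64.4, 256.1]
tcp_rot: [-1.572, -0.0, -1.362]
contact_force: [-0.2, 0.2, -0.1]
opening: 0.998
```

```bash
python3 -c "
from plan import *
d=grab('top','t11.png'); e=grab('scene','s11.png')
b=cv2.imread('pics/s11.png')[90:180,310:430]
cv2.imwrite('pics/ts11.png',cv2.resize(b,(800,600),interpolation=2))
b=cv2.imread('pics/t11.png')[197:237,135:175]
cv2.imwrite('pics/tt11.png',cv2.resize(b,(600,600),interpolation=2))
plan([484,181.5,235],-78,1)
"
```

```text
at [537.  -61.9 256.3] rot [-9.007e+01  5.000e-02 -7.796e+01] t 19.65 F [-0.4  0.2  0.4] op 0.998
[-0.2491, 0.0215, -0.0011] [0.07, 0.04, -0.05]
```

View pics/ts11.png

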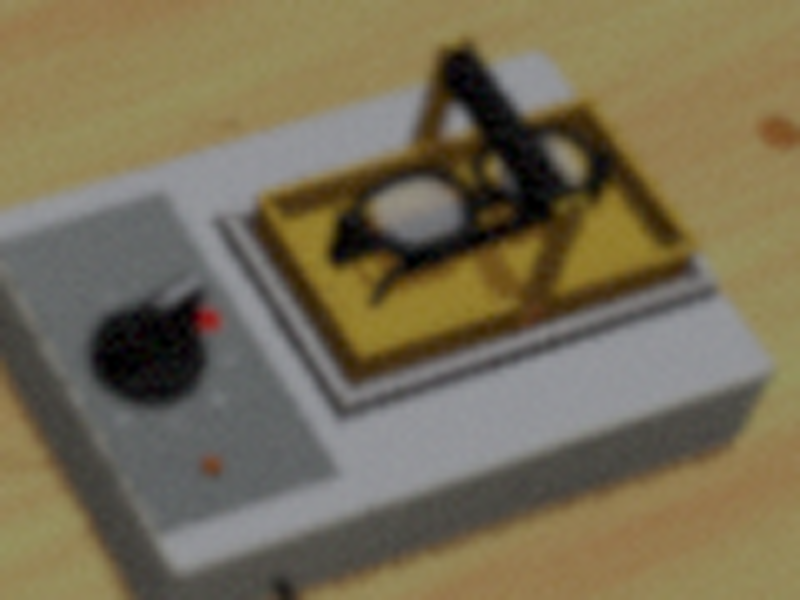

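View pics/tt11.png

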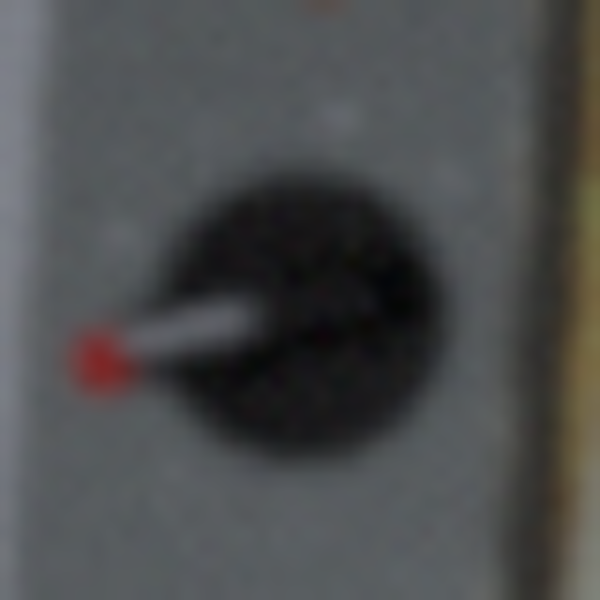

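View pics/t11.png

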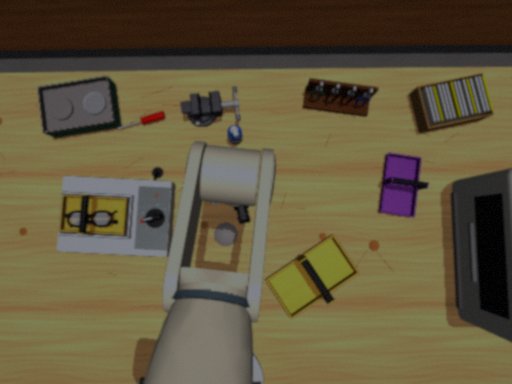

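```bash
python3 -c "
from h import *
for n in('t9','t11'):
    d=load(n); f=d['frame'].astype(float); g=f.mean(2); sat=f.max(2)-f.min(2)
    m=np.zeros(g.shape,bool); vv,uu=np.mgrid[:384,:512]
    m=(np.hypot(uu-154.7,vv-217.6)<(11 if n=='t11' else 9.3))&(g>50)&(sat<20)&(uu<154)&(vv>214)
    if n=='t9': m&=(vv>215)&(uu>147)
    else: m&=(vv<223)&(uu>143)
    k,l,st,c=cv2.connectedComponentsWithStats(m.astype(np.uint8),connectivity=8); i=1+np.argmax(st[1:,4]); m=l==i
    ys,xs=np.nonzero(m); print(list(zip(xs,ys)))
    w=onplane(d,np.c_[xs,ys],112)[:,:2]
    wt=(g[m]-35); c0=(w*wt[:,None]).sum(0)/wt.sum(); C=np.cov(w.T,aweights=wt); ev,V=np.linalg.eigh(C); v=V[:,1]
    a=np.degrees(np.arctan2(v[1],v[0]))%180; print(n,c0,a,'theta',np.radians(176.2-a), 'via axis',np.degrees(np.arctan2(c0[1]-181.3,c0[0]-484))) 
"
```

```text
[(np.int64(151), np.int64(217)), (np.int64(150), np.int64(218)), (np.int64(151), np.int64(218)), (np.int64(152), np.int64(218)), (np.int64(149), np.int64(219)), (np.int64(150), np.int64(219)), (np.int64(151), np.int64(219)), (np.int64(152), np.int64(219)), (np.int64(149), np.int64(220)), (np.int64(150), np.int64(220)), (np.int64(151), np.int64(220)), (np.int64(152), np.int64(220)), (np.int64(149), np.int64(221)), (np.int64(150), np.int64(221)), (np.int64(151), np.int64(221)), (np.int64(152), np.int64(221)), (np.int64(149), np.int64(222)), (np.int64(150), np.int64(222)), (np.int64(151), np.int64(222)), (np.int64(148), np.int64(223)), (np.int64(149), np.int64(223)), (np.int64(150), np.int64(223)), (np.int64(151), np.int64(223)), (np.int64(148), np.int64(224)), (np.int64(149), np.int64(224)), (np.int64(150), np.int64(224)), (np.int64(151), np.int64(224)), (np.int64(150), np.int64(225)), (np.int64(151), np.int64(226))]
t9 [472.91601391 185.54054878] 166.43245762394952 theta 0.17047577429015084 via axis 159.06398037655643
[(np.int64(145), np.int64(215)), (np.int64(144), np.int64(216)), (n
[... 357 characters left out ...]
64(146), np.int64(218)), (np.int64(147), np.int64(218)), (np.int64(148), np.int64(218)), (np.int64(149), np.int64(218)), (np.int64(150), np.int64(218)), (np.int64(151), np.int64(218)), (np.int64(144), np.int64(219)), (np.int64(145), np.int64(219)), (np.int64(146), np.int64(219)), (np.int64(147), np.int64(219)), (np.int64(148), np.int64(219)), (np.int64(149), np.int64(219)), (np.int64(150), np.int64(219)), (np.int64(144), np.int64(220)), (np.int64(145), np.int64(220)), (np.int64(146), np.int64(220)), (np.int64(147), np.int64(220)), (np.int64(145), np.int64(221)), (np.int64(145), np.int64(222))]
t11 [481.46543378 195.09500217] 97.07820471754455 theta 1.3809358377677643 via axis 100.41088659773
```

```bash
python3 -c "
from h import *
d=load('t11'); g=d['frame'].astype(int).mean(2).astype(int)
print(g[212:226,142:155])
P=[]
for u in range(146,151):
    y=np.arange(215,223); w=np.clip(g[215:223,u]-38,0,None).astype(float)
    if u<147: pass
    P.append((u,(y*w).sum()/w.sum()))
print(P)
W=onplane(d,np.array(P),112)[:,:2]; print(W)
s=np.polyfit(W[:,1],W[:,0],1)[0]; print('ang',np.degrees(np.arctan2(1,s)))
e=load('s11'); g=e['frame'].astype(int).mean(2).astype(int)
# scene view: bar/pointer
print(g[130:145,328:346])
"
```

```text
[[99 99 92 84 72 54 37 24 24 23 25 22 20]
 [96 95 92 81 60 45 28 22 22 23 20 19 21]
 [92 90 88 71 50 34 23 19 22 24 24 20 16]
 [87 89 81 64 42 26 24 24 24 24 22 22 13]
 [87 81 73 56 38 28 32 41 41 40 30 24 21]
 [82 75 65 54 55 64 71 76 77 61 44 28 22]
 [80 77 78 81 85 91 95 95 88 68 43 26 20]
 [81 89 96 96 95 87 83 75 66 48 34 18 15]
 [75 82 81 77 68 56 49 41 35 20 14 11 15]
 [66 62 61 50 40 26 22 18 16 10 10 16 21]
 [73 69 66 58 46 29 17 19 14 15 22 19 22]
 [83 82 82 77 66 45 30 21 19 23 23 25 23]
 [88 89 89 89 78 63 43 32 21 22 23 23 24]
 [90 90 91 89 87 79 63 45 33 25 23 21 27]]
[(146, np.float64(218.76363636363635)), (147, np.float64(218.4041095890411)), (148, np.float64(218.23287671232876)), (149, np.float64(217.9927536231884)), (150, np.float64(217.85833333333332))]
[[480.09247114 197.22830502]
 [481.05354957 194.4647252 ]
 [481.49477324 191.69657507]
 [482.1262228  188.92997797]
 [482.46579245 186.16095977]]
ang 101.87643759914992
[[103 100 103 101 104 102 102 101  99  96  98 103 106 121 138 145 148 134]
 [103 101 101 100  99  98  98  95  91  92 105 107 102 110 123 140 148 145
[... 277 characters left out ...]
 67  89  99 103 112 133]
 [ 61  52  44  29  30  36  47  39  24   6  10  38  70  87  93  99 105 121]
 [ 28  26  10  22  15  20  21  15   1  12  11  27  59  67  85  96 101 109]
 [ 23  18  19   8  13   4  14  10   6  15  14  39  61  69  83  99 100 102]
 [ 14  18  18   5   8   1   9   8  11   0  24  34  70  85  91 100 101 100]
 [  3  19   8   6   8   9   3  14  12   4  16  35  70  89  96 100  98 101]
 [  9  14  18  12  13   5   0   1  11  16  12  25  60  83  98  99 102 100]
 [ 11   0   5   4  11  13  11  12  22   5  16  24  50  84  96 102 103 103]
 [  5   8   8   6   8   5  12   9   9  11  15  25  45  82  99 105 109 106]
 [  2   7   2   8   8  18  14  17  24  14  22  21  44  81  99 106 110 104]]
```

```bash
python3 -c "
from meas import *
d=load('t11');f=d['frame'];hsv=cv2.cvtColor(f,cv2.COLOR_RGB2HSV).astype(int);P=pts(d)
m=roi(f.shape,58,140,185,245)&(hsv[...,0]>=25)&(hsv[...,0]<=40)&(hsv[...,1]>150)
m2=cv2.morphologyEx(m.astype(np.uint8),cv2.MORPH_CLOSE,np.ones((15,15)));rect(m2,d,99,'tray')
q=P[m&(P[...,2]<84)&(P[...,2]>68)];A=np.c_[q[:,:2]-q[:,:2].mean(0),np.ones(len(q))];print('floor fit slope,z',np.linalg.lstsq(A,q[:,2],rcond=None)[0],len(q))
for a,b in(('t9','t11'),('top0','t11')):
    x=load(a);y=load(b)
    for nm,(u0,u1,v0,v1) in dict(ruler=(205,225,148,208),spray=(222,248,115,150),sd=(118,170,105,135)).items():
        print(a,nm,np.abs(x['frame'][v0:v1,u0:u1].astype(int)-y['frame'][v0:v1,u0:u1]).mean().round(1))
    for n in (x,y):
        D=n['frame'].astype(int);g=D.mean(2);s=D.max(2)-D.min(2);mm=roi(g.shape+(1,),210,242,218,250)&(s<25);ys,xs=np.nonzero(mm);print('lens',xs.mean(),ys.mean(),len(xs))
print(r.sign_off())
"
```

```text
tray c 494.4 348.2 wh 180.8 99.3 ang 86.32 z 99
floor fit slope,z [-4.59708760e-03 -2.93530538e-03  7.64414289e+01] 729
t9 ruler 20.8
t9 spray 3.2
t9 sd 1.8
lens 225.42364532019704 233.82758620689654 406
lens 226.00936768149882 233.31615925058549 427
top0 ruler 20.7
top0 spray 3.1
top0 sd 1.6
lens 225.4485294117647 233.82843137254903 408
lens 226.00936768149882 233.31615925058549 427
the job is handed in; nothing more can be done
None
```

The job is done and handed in at about 20 s, with no verdict reported. I lifted the smaller brass tray by its black handle and carried it level. It was lowered gently onto the heating plate inside the lip and let go. I then turned the dial clockwise about 62° to the red dot, let go and moved the arm clear.

**Last checks that agreed:**
- **Tray:** it sits flat. The floor slope is under 0.3°, the floor height is 76.4 mm against 77 mm expected, and its yaw matches the warmer's. The frame is still lying in it.
- **Dial:** the pointer stands at 101.9° and the red dot at 101.7°.
- **Spray bottle, screwdriver and lens blank:** they look unmoved in the pictures.

**Checks that disagreed or failed:**
- **Pointer angle:** an earlier, cruder pointer fit gave 97–100°, because panel pixels got into the mask. I trusted the cleaner fit.
- **Tray position along y:** the tray's rim centre came out at y = 348, against 350–352 for the plate. That is inside the 6 mm to spare, and the pictures show it within the lip.
- **Ruler:** it could not be compared in the last top picture, because the arm hid it. Nothing came near it.

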